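Put the check weights away after testing the scale

ROBOT

A 7-joint arm with a two-finger parallel gripper is mounted at the origin on a cart in front of the work surface, level with it; the furniture and walls round the work are solid. World frame = base frame: x ahead of the robot, y to its left, z up, the work surface at z = 0. Lengths are in m, angles in rad, forces in N, time in s.
With the tool pointing down it reaches from about 0.4 to 0.85 m from the base axis. Payload 6.9 kg.
Tool frame: the origin (TCP) lies midway between the tips of the shut fingers; the grasp point (between the pads) lies 19 mm behind it (arm.tcp_to_grasp is the distance from the TCP to the grasp point, in m); z points along the fingers, y is the line along which they close (so a half turn about z gives the same grasp; the last joint's range is limited). The gripper opens to 85 mm and grips with 20 to 120 N. Pads are 22 mm wide; open, the fingers measure 114 mm over their backs; the gripper's body (76 mm by 85 mm) begins 54 mm behind the grasp point. The pads swing forward as they close: fully open they stand 13 mm farther back than shut.
Start: joints at [1.222, 0.507, -0.238, 1.5, 0.126, 1.149, -0.155], TCP at [0.274, -0.562, 0.231] pointing down, gripper open.
Joint ranges: [-3.08, 3.08], [-0.24, 2.05], [-1.43, 1.35], [0, 2.5], [-1.52, 4.66], [0.17, 1.96], [-2.89, 2.89]. Speed limits (rad/s): [2.39, 2.39, 3.14, 3.14, 3.14, 3.14, 3.14].

INTERFACE

Orientations are given as a unit quaternion [x, y, z, w].
In Python, from rig import state, grab_frame, arm gives the robot as it stands. The module is installed in compiled form; this text tells all that it offers.
- The arm moves only by the shell command python3 -m jog 'ROWS'. ROWS is JSON, a list of rows, each an object with "offset": the shift along the tool's x, y, z each as a share of 0.15 m, from -1 to 1, a list of three; "dr": the turn, a rotation vector about the tool's x, y, z each as a share of 45 degrees, from -1 to 1, a list of three; "claw": the gripper's target within -1 to 1 (fully open at 1, half-way at 0, shut at -1). In form: [{"offset": [dx, dy, dz], "dr": [wx, wy, wz], "claw": claw}, ...]. A call has 1 to 12 rows; each row is the pose to reach, as a shift and turn from the pose commanded when the call began, along the tool's axes at that moment; what a row does not reach only later rows make up. A row lasts 1/8 s, in which the tool goes at most 62.5 mm and 10.7 degrees, less where a joint would pass 70% of its speed; a pose out of reach is approached as far as the arm can. A call with a number of a shift or a turn outside -1 to 1 is refused whole. A call with a gripper value outside its range is refused whole. The fingers move at their own pace and stop on an object; the grip force is fixed at half the most. Time passes only in rows, so rows that repeat a pose let the fingers close. It gives the time, the measured TCP pose, the force, the opening and the grip force at its end, in the units of the state.
- state(): the state, without advancing time (a new reading comes with each control period).
- grab_frame(name): name is "scene" or "side" or "wrist"; returns a dict with "color" (400x640x3 uint8, red, green, blue), "mtx" (3x3 intrinsics, pixels), "R" (3x3) and "t" (3): a world point X has camera coordinates R X + t; the wrist camera has in their place "tool_from_camera" (4x4, takes a point from camera to tool coordinates, whose origin is the TCP and whose axes are the flange's). Camera axes: x right, y down, z forward; pixel columns grow to the right and rows downward; lengths in m; the calibration is good to about 2 mm. A picture is of the moment at which its call begins: read the wrist's pose just before it. There is no depth.
- arm.job_done(): hands the job in; it is judged then, once.
The state is a dict: "t": time; "joint_pos": joint angles; "qvel": joint speeds; "effort": joint torques, N m; "ee_pos": TCP position; "tcp_rot": TCP orientation; "wrist_force": force on the tool from outside, world axes, zero at the start; "wrist_torque": the same for the moment, N m; "gripper_width": finger opening in m; "gripper_force": force on a finger pad.
Only numpy, scipy, OpenCV 4.12 (cv2) and the standard library are available. Lean on these libraries where they do the work, as an engineer would, in place of code of your own. Each camera call takes 0.05 s, during which the arm holds its last target. There are 200 camera calls.

TASK

The scale test is done: take the stack of check weights off the scale one at a time, from the top, and set each straight into its own pocket of the storage tray, the one cut to its size, so that it sits fully down and upright and is let go. Set the weights down, do not drop them, never lay one on the table or tip it over, and leave the blue tin and the red tin where they are.

Things in the scene. Friction and masses are not known exactly. Their poses are not given: they have to be found in the camera images.
- w50_c (a point): 50 g check weight: plain upright brass cylinder, 24 mm across and 24 mm high; this point is its centre, half-way up, z up. In the stack it is the fourth, topmost and smallest
- w100_c (a point): 100 g check weight: plain upright bright steel cylinder, 34 mm across and 24 mm high; this point is its centre, half-way up, z up. In the stack it is the third from below
- w200_c (a point): 200 g check weight: plain upright brass cylinder, 46 mm across and 26 mm high; this point is its centre, half-way up, z up. In the stack it is the second from below
- w500_c (a point): 500 g check weight: plain upright dark steel cylinder, 60 mm across and 28 mm high; this point is its centre, half-way up, z up. In the stack it is the lowest and largest, standing on the scale's square steel platter, whose top is 40 mm above the table
- pocket50 (a point): pocket of the 50 g weight: round, lined with dark green felt, 34 mm across and 8 mm deep with a 2.5 mm bevel at the rim, in a fixed pale wooden block 91.5 mm square; this point is the centre of the pocket's floor, 12 mm above the table; z up, x and y along the block's sides. The four blocks lie two by two, 93 mm from centre to centre, in a low dark wooden tray, its rim 19 mm and the blocks' tops 20 mm above the table
- pocket100 (a point): pocket of the 100 g weight: round, lined with dark green felt, 44 mm across and 8 mm deep with a 2.5 mm bevel at the rim, in a fixed pale wooden block 91.5 mm square; this point is the centre of the pocket's floor, 12 mm above the table; z up, x and y along the block's sides. The four blocks lie two by two, 93 mm from centre to centre, in a low dark wooden tray, its rim 19 mm and the blocks' tops 20 mm above the table
- pocket200 (a point): pocket of the 200 g weight: round, lined with dark green felt, 56 mm across and 8 mm deep with a 2.5 mm bevel at the rim, in a fixed pale wooden block 91.5 mm square; this point is the centre of the pocket's floor, 12 mm above the table; z up, x and y along the block's sides. The four blocks lie two by two, 93 mm from centre to centre, in a low dark wooden tray, its rim 19 mm and the blocks' tops 20 mm above the table
- pocket500 (a point): pocket of the 500 g weight: round, lined with dark green felt, 70 mm across and 8 mm deep with a 2.5 mm bevel at the rim, in a fixed pale wooden block 91.5 mm square; this point is the centre of the pocket's floor, 12 mm above the table; z up, x and y along the block's sides. The four blocks lie two by two, 93 mm from centre to centre, in a low dark wooden tray, its rim 19 mm and the blocks' tops 20 mm above the table
- red_tin: bystander: round red tin with a lid, 91 mm across, 86 mm high, loose; origin at the centre of its underside
- blue_tin: bystander: round blue tin with a flat lid, 68 mm across, 87 mm high, loose; origin at the centre of its underside
Mind the look-alikes: they are no part of the job. Leave any green or pink look-alike of the part that bears w200_c alone.

How it is judged:
By the outcome, as a careful person would: the job done as asked, in the order asked, and still so for the second after the job is handed in, with the robot touching nothing.
It also fails if it takes over 112 s, if anything falls off the work surface, if the arm or the gripper's body presses on something with over 40 N, if the wrist force passes 120 N, or if a joint passes its speed limit or range.

## Working session

There is one attempt and no reset: what is moved stays moved. The work goes in short steps, Python scripts to look and compute and a shell command to move; the robot and the scene stay as the last step left them, time stands still between calls to the robot, and variables do not carry over. Pictures are saved under pics/ and viewed, at most 14 in all, crops included, and the job is handed in when it is done.

```bash
mkdir -p pics
cat > h.py <<'E'
import numpy as np, cv2
from rig import state, grab_frame, arm
from scipy.spatial.transform import Rotation as Ro
def snap(name,fn=None):
    s=state(); f=grab_frame(name)
    if name=="wrist":
        T=np.eye(4);T[:3,:3]=Ro.from_quat(s["tcp_rot"]).as_matrix();T[:3,3]=s["ee_pos"]
        M=np.linalg.inv(T@np.array(f["tool_from_camera"])); f["R"]=M[:3,:3]; f["t"]=M[:3,3]
    f["R"]=np.array(f["R"]);f["t"]=np.array(f["t"]);f["mtx"]=np.array(f["mtx"])
    if fn: cv2.imwrite("pics/"+fn,f["color"][:,:,::-1])
    return f
def ray(f,u,v,z):
    d=f["R"].T@np.linalg.inv(f["mtx"])@[u,v,1]; c=-f["R"].T@f["t"]
    return c+d*(z-c[2])/d[2]
def proj(f,X):
    p=f["mtx"]@(f["R"]@np.array(X)+f["t"]); return p[:2]/p[2]
def off(X):
    s=state(); return Ro.from_quat(s["tcp_rot"]).as_matrix().T@(np.array(X)-s["ee_pos"])/0.15
E
python3 - <<'E'
from h import *
s=state(); print(s, arm.tcp_to_grasp)
for n in("scene","side","wrist"):
    f=snap(n,n+"0.png"); print(n,-f["R"].T@f["t"],f["R"][2])
E
```

```text
{'t': 0.0, 'joint_pos': array([ 1.22248114,  0.50835196, -0.23753089,  1.50115721,  0.12568023,
        1.14887646, -0.15481788]), 'qvel': array([-1.84258980e-03, -4.71251987e-04,  9.89423251e-04, -2.71262260e-04,
       -8.29205444e-05, -2.97856458e-04,  3.68632320e-04]), 'effort': array([ 8.48853178e-04, -6.20589066e+01, -2.18608014e+00, -2.49653167e+01,
        1.26107672e-02,  1.20693372e-02, -8.95465718e-06]), 'ee_pos': array([ 0.27371499, -0.56131049,  0.23041269]), 'tcp_rot': array([ 9.74366404e-01,  2.24965101e-01, -2.08137927e-04, -8.78472507e-04]), 'wrist_force': array([-0.19570155, -0.25999297, -0.25750865]), 'wrist_torque': array([-0.05205785, -0.00137649, -0.01320102]), 'gripper_force': 0.0, 'gripper_width': 0.08497247894211096} 0.0187
scene [-0.53290532 -0.52403626  1.01365916] [ 0.71263318  0.36297119 -0.60033813]
side [ 0.62272774 -1.14758767  0.65008766] [-0.05343789  0.91205863 -0.40656298]
wrist [ 0.3470517  -0.52600115  0.37299072] [-0.28846644 -0.13827616 -0.94745281]
```

View pics/scene0.png

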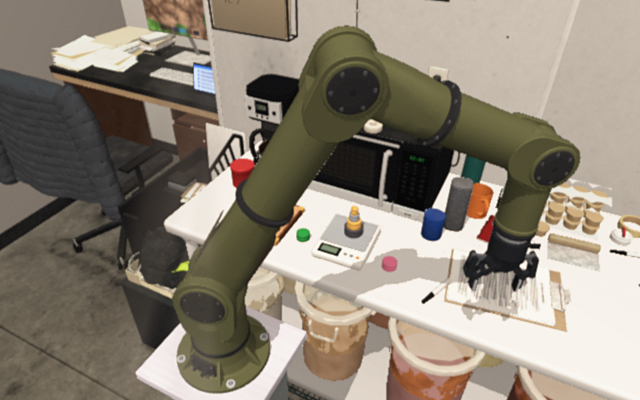

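View pics/side0.png

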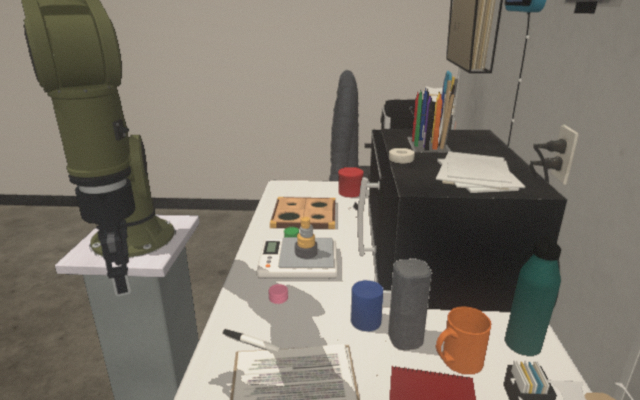

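The scene view shows the stack at about (354,222) on the scale, the blue tin at (433,224), the red tin at (243,172), a green look-alike at (303,235) and a pink one at (389,264). The tray is hidden behind the arm near (288,225). In the side view the tray is at (304,212), the stack at (306,240), the green look-alike at (292,231), the pink one at (278,293), the red tin at (350,182) and the blue tin at (366,305).

Run:
```python
from h import *
a=cv2.imread("pics/side0.png")[190:280,250:350]; b=cv2.imread("pics/scene0.png")[195:275,300:400]
A=cv2.resize(a,None,fx=5,fy=5,interpolation=cv2.INTER_CUBIC);B=cv2.resize(b,(300,240),interpolation=cv2.INTER_CUBIC)
B=cv2.copyMakeBorder(B,0,210,0,0,cv2.BORDER_CONSTANT); cv2.imwrite("pics/crop1.png",np.hstack([A,B]))
S=snap("scene");D=snap("side")
print("stack base side/scene",ray(D,306,257,.04),ray(S,354,236,.04))
print("stack top",ray(D,306,223,.142),ray(S,354,207,.142))
for u,v in[(279,200),(334,201),(336,223),(272,223)]: print("tray",ray(D,u,v,.02))
print("red top",ray(D,350,172,.086),"blue top",ray(D,367,288,.087),ray(S,433,212,.087))
```

```text
stack base side/scene [ 0.53326983 -0.14977851  0.04      ] [ 0.51331103 -0.14203675  0.04      ]
stack top [ 0.53502531 -0.15567619  0.142     ] [ 0.5279359  -0.12982211  0.142     ]
tray [0.40686282 0.25090632 0.02      ]
tray [0.59621617 0.25273126 0.02      ]
tray [0.60648289 0.08753688 0.02      ]
tray [0.40905845 0.07678351 0.02      ]
red top [0.64994852 0.36225504 0.086     ] blue top [ 0.68067075 -0.34537963  0.087     ] [ 0.68606925 -0.34188395  0.087     ]
```

View pics/crop1.png

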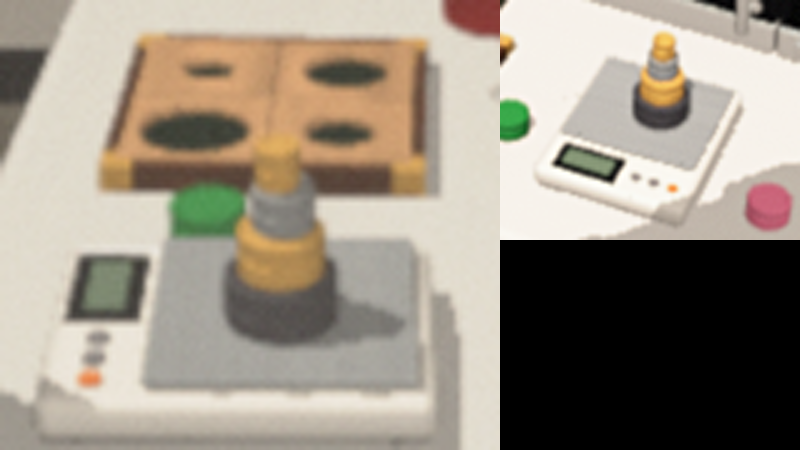

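Measured against the tray's plane, the largest pocket (pocket500) is near-left at about (281,216) in the side view and 100 is near-right at (318,217). Pocket50 is far-left at (291,204) and 200 is far-right at (319,204). The diameters of about 108, 68, 50 and 82 px in the 5x crop fit 70, 44, 34 and 56 mm. The brass weight meant, w200, stands on the dark steel one on the scale. The green and pink cylinders stand alone on the table, so I leave them.

I'll turn the tool to world axes and go above the stack.

```bash
python3 -m jog '[{"offset":[0.3,-0.14,-0.2],"dr":[0,0,0.2],"claw":1},{"offset":[0.6,-0.28,-0.2],"dr":[0,0,0.4],"claw":1},{"offset":[0.95,-0.43,-0.2],"dr":[0,0,0.577],"claw":1},{"offset":[0.95,-0.43,-0.2],"dr":[0,0,0.577],"claw":1},{"offset":[0.95,-0.43,-0.2],"dr":[0,0,0.577],"claw":1}]'
```

```text
t: 0.88
ee_pos: [0.3736, -0.4414, 0.2613]
tcp_rot: [1.0, 0.001, -0.0, 0.0]
wrist_force: [-0.2, -0.7, -0.9]
gripper_width: 0.0855
gripper_force: 0.0
```

```bash
python3 -m jog '[{"offset":[0.35,-0.35,-0.1],"dr":[0,0,0],"claw":1},{"offset":[0.7,-0.7,-0.2],"dr":[0,0,0],"claw":1},{"offset":[0.95,-1,-0.2],"dr":[0,0,0],"claw":1},{"offset":[0.95,-1,-0.2],"dr":[0,0,0],"claw":1}]' && python3 -m jog '[{"offset":[0,-0.35,0],"dr":[0,0,0],"claw":1},{"offset":[0,-0.7,0],"dr":[0,0,0],"claw":1},{"offset":[0,-0.97,0],"dr":[0,0,0],"claw":1},{"offset":[0,-0.97,0],"dr":[0,0,0],"claw":1},{"offset":[0,-0.97,0],"dr":[0,0,0],"claw":1}]'
python3 - <<'E'
from h import *
f=snap("wrist","w1.png"); g=snap("side","s1.png")
E
```

```text
t: 1.38
ee_pos: [0.5182, -0.2889, 0.2914]
tcp_rot: [1.0, 0.002, 0.001, -0.001]
wrist_force: [-1.2, -0.3, -0.1]
gripper_width: 0.0852
gripper_force: 0.0
t: 2.0
ee_pos: [0.5158, -0.148, 0.2912]
tcp_rot: [1.0, -0.001, -0.0, 0.001]
wrist_force: [-0.3, -0.2, 0.3]
gripper_width: 0.0856
gripper_force: 0.0
```

View pics/w1.png

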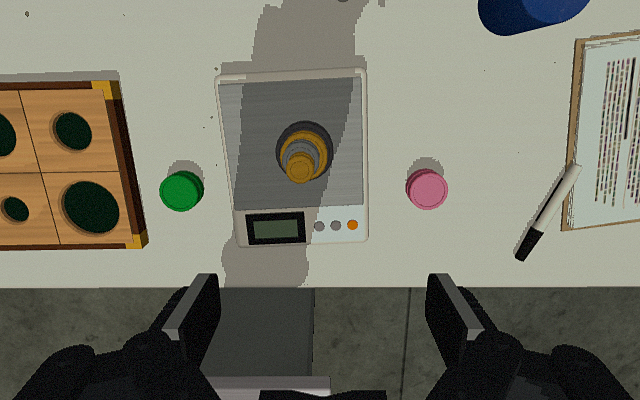

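The wrist view shows the stack with w50's top at about (300,166), w500 at (304,150), the green look-alike at (181,191) and the pink one at (427,189). Of the pockets, 500 is at (91,207), 100 at (73,131), 50 at (14,209) and 200 partly cut off at (0,135).

Run:
```python
from h import *
f=snap("wrist"); im=f["color"]
c=cv2.resize(im[110:195,265:345,::-1],None,fx=7,fy=7,interpolation=cv2.INTER_CUBIC); cv2.imwrite("pics/c2.png",c)
hsv=cv2.cvtColor(im,cv2.COLOR_RGB2HSV)
m=((hsv[:,:,2]<60)&(hsv[:,:,0]>60)&(hsv[:,:,0]<100)).astype(np.uint8); m[:,130:]=0;m[270:]=0
m=cv2.morphologyEx(m,cv2.MORPH_OPEN,np.ones((3,3)))
for k in cv2.findContours(m,0,2)[0]:
    if cv2.contourArea(k)>150:
        # rays of the rim contour on the block top plane
        P=np.array([ray(f,*q[0],.019)[:2] for q in k]); (cx,cy),r=cv2.minEnclosingCircle(P.astype(np.float32)*1000)
        print(cv2.boundingRect(k),cx,cy,2*r)
print("w50",ray(f,300,166,.142))
for p in [(0.516,-0.148,.142),(0.516,-.148,.118)]: print(proj(f,p))
```

```text
(70, 203, 42, 30) 445.351318359375 135.5045623779297 50.18960189819336
(5, 199, 23, 22) 450.5378112792969 226.52996826171875 29.457122802734375
(80, 183, 39, 33) 464.18890380859375 121.38101196289062 54.788185119628906
(56, 114, 30, 20) 551.4186401367188 136.41952514648438 33.071529388427734
w50 [ 0.5316057  -0.13004221  0.142     ]
[321.82847056 184.1867135 ]
[321.86795962 177.02128381]
```

View pics/c2.png

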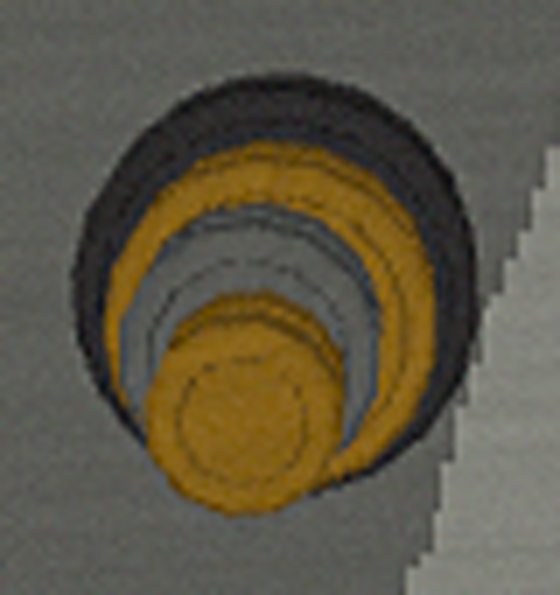

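The crop shows four nested discs: w50's top at about (299.9,169.7), w100's at (300.6,160.3), w200's at (303.3,155.3) and w500's at (304.3,150).

Run:
```python
from h import *
f=snap("wrist")
for n,u,v,r,z in [("50",299.9,169.7,14,.142),("100",300.6,160.3,18.5,.118),("200",303.3,155.3,23.5,.094),("500",304.3,150,28.7,.068)]:
    p=ray(f,u,v,z); print(n,p,"dia",2*np.linalg.norm(ray(f,u+r,v,z)-p), "off",off([p[0],p[1],0]))
for n,u,v in [("p500",91,207),("p100",73,131),("p50",14,209)]: print(n,ray(f,u,v,.02))
for u,v in [(119,81),(147,248)]: print("corner",ray(f,u,v,.019))
```

```text
50 [ 0.52849845 -0.12959933  0.142     ] dia 0.023178289136886333 off [ 0.08460669 -0.11978247  1.94024598]
100 [ 0.5313659  -0.12886182  0.118     ] dia 0.03286899350673529 off [ 0.10371301 -0.12473786  1.94023695]
200 [ 0.53116181 -0.13004669  0.094     ] dia 0.04472691400257431 off [ 0.10236844 -0.11683599  1.94023973]
500 [ 0.53154283 -0.12976328  0.068     ] dia 0.058528627299480405 off [ 0.10490473 -0.11873051  1.94023818]
p500 [0.4539286  0.13324848 0.02      ]
p100 [0.54522039 0.13462791 0.02      ]
p50 [0.45159197 0.22754226 0.02      ]
corner [0.59875063 0.07313526 0.019     ]
corner [0.3983996 0.0744372 0.019    ]
```

```bash
python3 -m jog '[{"offset":[0.095,-0.123,0],"dr":[0,0,0],"claw":1},{"offset":[0.095,-0.123,0.35],"dr":[0,0,0],"claw":1},{"offset":[0.095,-0.123,0.65],"dr":[0,0,0],"claw":1},{"offset":[0.095,-0.123,0.65],"dr":[0,0,0],"claw":1},{"offset":[0.095,-0.123,0.65],"dr":[0,0,0],"claw":1}]'
python3 - <<'E'
from h import *
f=snap("wrist","w2.png"); print(state()["ee_pos"],proj(f,[.53,-.1295,.142]))
E
```

```text
t: 2.82
ee_pos: [0.5313, -0.1279, 0.1953]
tcp_rot: [1.0, -0.0, 0.001, 0.0]
wrist_force: [0.2, 0.2, 0.7]
gripper_width: 0.0856
gripper_force: 0.0
[ 0.53157954 -0.12781415  0.19573917] [324.568721   230.60744397]
```

View pics/w2.png

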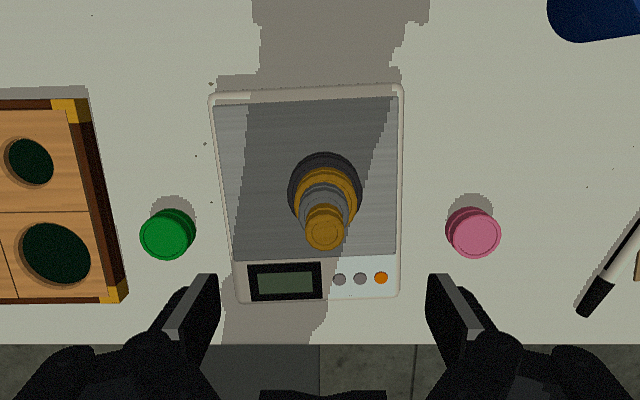

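w50's top is at (325,232), within 2 px of the prediction, and the pads sit symmetrically round x≈323. Pocket500 is at (56,253) and pocket100 at (30,162). Now down, grip, lift.

```bash
python3 -c "
from h import *
f=snap('wrist')
print(ray(f,56,253,.02),ray(f,30,162,.02))"
python3 -m jog '[{"offset":[-0.009,0.011,0.2],"dr":[0,0,0],"claw":1},{"offset":[-0.009,0.011,0.35],"dr":[0,0,0],"claw":1},{"offset":[-0.009,0.011,0.438],"dr":[0,0,0],"claw":1},{"offset":[-0.009,0.011,0.438],"dr":[0,0,0],"claw":1},{"offset":[-0.009,0.011,0.438],"dr":[0,0,0],"claw":-1},{"offset":[-0.009,0.011,0.438],"dr":[0,0,0],"claw":-1},{"offset":[-0.009,0.011,0.438],"dr":[0,0,0],"claw":-1},{"offset":[-0.009,0.011,0.438],"dr":[0,0,0],"claw":-1},{"offset":[-0.009,0.011,0.438],"dr":[0,0,0],"claw":-1},{"offset":[-0.009,0.011,0.438],"dr":[0,0,0],"claw":-1},{"offset":[-0.009,0.011,0.438],"dr":[0,0,0],"claw":-1},{"offset":[-0.009,0.011,0.438],"dr":[0,0,0],"claw":-1}]'
python3 -c "
from h import *
snap('side','s2.png');c=cv2.imread('pics/s2.png')[180:290,240:370];cv2.imwrite('pics/s2c.png',cv2.resize(c,None,fx=5,fy=5,interpolation=2))"
```

```text
[0.45536341 0.1320732  0.02      ] [0.54560322 0.13420723 0.02      ]
t: 4.42
ee_pos: [0.5292, -0.1289, 0.1288]
tcp_rot: [1.0, 0.0, 0.0, 0.0]
wrist_force: [-1.8, 1.5, 6.0]
gripper_width: 0.0213
gripper_force: 58.5
```

View pics/s2c.png

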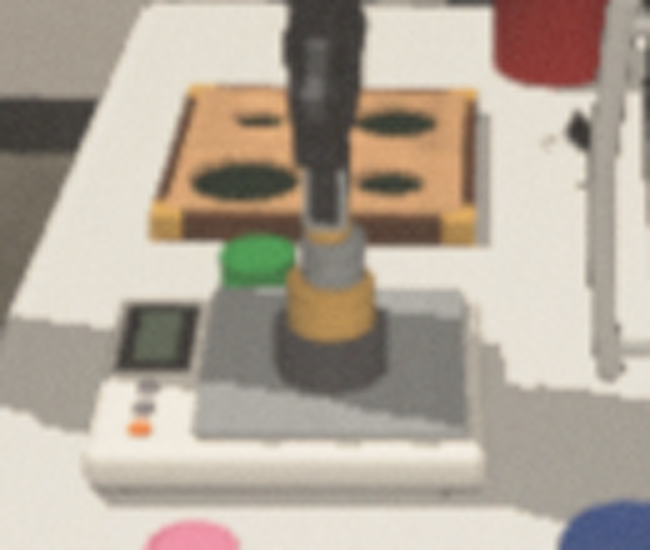

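The fingers hold w50 with the tips above w100 and a brass strip still visible below them. Lift and carry.

```bash
python3 -m jog '[{"offset":[0,0,-0.1],"dr":[0,0,0],"claw":-1},{"offset":[0,0,-0.3],"dr":[0,0,0],"claw":-1},{"offset":[0,0,-0.5],"dr":[0,0,0],"claw":-1},{"offset":[0,-0.2,-0.5],"dr":[0,0,0],"claw":-1},{"offset":[0,-0.5,-0.5],"dr":[0,0,0],"claw":-1},{"offset":[0,-0.8,-0.5],"dr":[0,0,0],"claw":-1},{"offset":[0,-1,-0.5],"dr":[0,0,0],"claw":-1}]' && python3 -m jog '[{"offset":[-0.15,-0.3,0],"dr":[0,0,0],"claw":-1},{"offset":[-0.3,-0.6,0],"dr":[0,0,0],"claw":-1},{"offset":[-0.5,-0.8,0],"dr":[0,0,0],"claw":-1},{"offset":[-0.5,-1,0],"dr":[0,0,0],"claw":-1},{"offset":[-0.5,-1,0],"dr":[0,0,0],"claw":-1},{"offset":[-0.5,-1,0],"dr":[0,0,0],"claw":-1}]'
python3 - <<'E'
from h import *
f=snap("wrist","w3.png"); print(state()["ee_pos"])
for p in [(.455,.1325),(.454,.2265),(.547,.1335),(.547,.2265)]: print(proj(f,[*p,.02]))
E
```

```text
t: 5.35
ee_pos: [0.5288, 0.0236, 0.2041]
tcp_rot: [1.0, 0.001, 0.0, -0.0]
wrist_force: [-0.0, -0.2, 0.7]
gripper_width: 0.0217
gripper_force: 58.8
t: 6.1
ee_pos: [0.454, 0.1705, 0.2035]
tcp_rot: [1.0, 0.0, 0.0, 0.0]
wrist_force: [-0.3, -0.2, -0.8]
gripper_width: 0.0213
gripper_force: 58.9
[0.45405101 0.17003051 0.20335109]
[362.91881401 173.52794081]
[261.7751962  174.54723127]
[365.66557572  67.73027891]
[255.88841735  67.69575922]
```

View pics/w3.png

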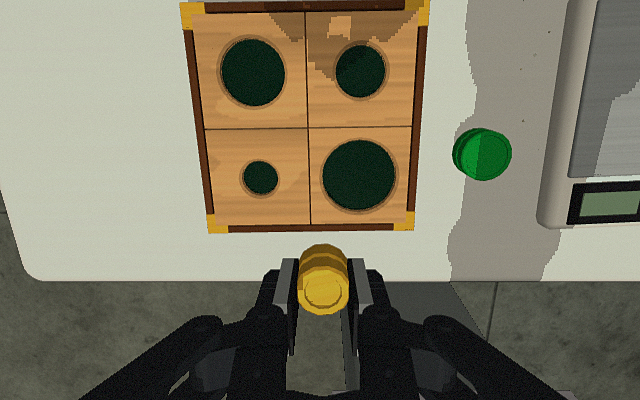

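The wrist view shows the whole tray: pocket200 at (253,72), 100 at (360,71), 50 at (260,178), 500 at (359,175), with w50 upright between the pads at (323,292). I'll fit the pockets here.

Run:
```python
from h import *
f=snap("wrist"); im=f["color"].astype(int)
m=((im[:,:,0]<im[:,:,1]+4)&(im.max(2)<90)).astype(np.uint8); m[235:]=0;m[:,:205]=0;m[:,410:]=0
m=cv2.morphologyEx(m,cv2.MORPH_OPEN,np.ones((5,5)))
for k in cv2.findContours(m,0,2)[0]:
    if cv2.contourArea(k)>400:
        P=np.array([ray(f,*q[0],.0175)[:2] for q in k.astype(float)]); e=cv2.fitEllipse((P*1000).astype(np.float32)); print(cv2.boundingRect(k),e)
for u,v in[(306,127.5)]: print("mid",ray(f,u,v,.02))
# held weight top centre
print("w50 top",ray(f,323,292,state()["ee_pos"][2]+.012), state()["ee_pos"])
```

```text
(243, 162, 34, 32) ((450.8193664550781, 228.5229034423828), (30.188217163085938, 31.161897659301758), 156.85015869140625)
(322, 141, 72, 69) ((452.40740966796875, 136.5834503173828), (65.79114532470703, 66.72347259521484), 11.659242630004883)
(335, 46, 49, 51) ((544.0864868164062, 138.13369750976562), (40.759315490722656, 41.358741760253906), 172.09130859375)
(221, 40, 63, 66) ((542.7662963867188, 229.69908142089844), (52.68568420410156, 52.962772369384766), 5.684765815734863)
mid [0.49715742 0.18426448 0.02      ]
w50 top [0.45256899 0.16940945 0.21526414] [0.45409606 0.16994475 0.20326414]
```

```bash
python3 -m jog '[{"offset":[-0.015,-0.2,0],"dr":[0,0,0],"claw":-1},{"offset":[-0.015,-0.398,0.1],"dr":[0,0,0],"claw":-1},{"offset":[-0.015,-0.398,0.4],"dr":[0,0,0],"claw":-1},{"offset":[-0.015,-0.398,0.7],"dr":[0,0,0],"claw":-1},{"offset":[-0.015,-0.398,0.95],"dr":[0,0,0],"claw":-1},{"offset":[-0.015,-0.398,0.95],"dr":[0,0,0],"claw":-1},{"offset":[-0.015,-0.398,0.95],"dr":[0,0,0],"claw":-1}]'
python3 - <<'E'
from h import *
f=snap("wrist","w4.png"); print(state()["ee_pos"])
for p in [(.4518,.2296),(.4524,.1366),(.5441,.1381),(.5428,.2297)]: print(proj(f,[*p,.02]))
E
```

```text
t: 7.08
ee_pos: [0.4523, 0.2307, 0.0617]
tcp_rot: [1.0, -0.0, 0.0, -0.0]
wrist_force: [1.8, 0.7, -0.3]
gripper_width: 0.0214
gripper_force: 58.9
[0.45264707 0.2309447  0.06211739]
[323.75023182 237.44113819]
[490.86470392 236.46722733]
[516.43291742  59.22170289]
[323.69593546  62.22382682]
```

View pics/w4.png

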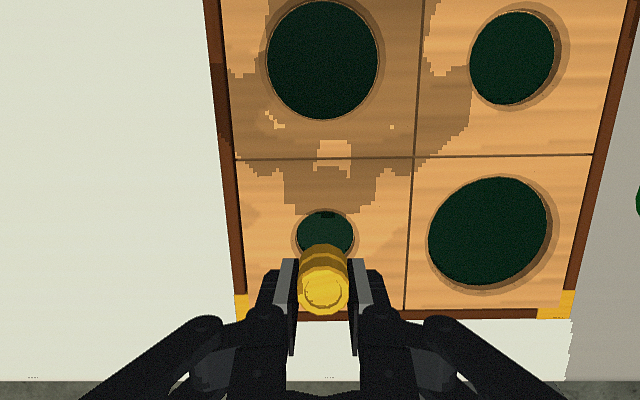

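pocket50's rim is centred near (324.5,237) and w50 sits just behind it at (323,290). The prediction was (323.7,237.4), so only about 1.5 mm of correction in y is needed. The other pockets are at (322,60), (515,58) and (490,231).

```bash
python3 -m jog '[{"offset":[-0.002,0.011,0],"dr":[0,0,0],"claw":-1},{"offset":[-0.002,0.011,0.1],"dr":[0,0,0],"claw":-1},{"offset":[-0.002,0.011,0.18],"dr":[0,0,0],"claw":-1},{"offset":[-0.002,0.011,0.22],"dr":[0,0,0],"claw":-1},{"offset":[-0.002,0.011,0.24],"dr":[0,0,0],"claw":-1},{"offset":[-0.002,0.011,0.24],"dr":[0,0,0],"claw":-1},{"offset":[-0.002,0.011,0.24],"dr":[0,0,0],"claw":-1}]'
python3 - <<'E'
from h import *
snap("wrist","w5.png"); print(state()["ee_pos"],state()["wrist_force"])
E
```

```text
t: 8.0
ee_pos: [0.4514, 0.2292, 0.0248]
tcp_rot: [1.0, 0.0, 0.0, -0.0]
wrist_force: [0.0, 0.3, 0.2]
gripper_width: 0.0214
gripper_force: 58.9
[0.45139464 0.22922255 0.02486726] [ 0.83521857 -0.44622204  0.65184115]
```

View pics/w5.png

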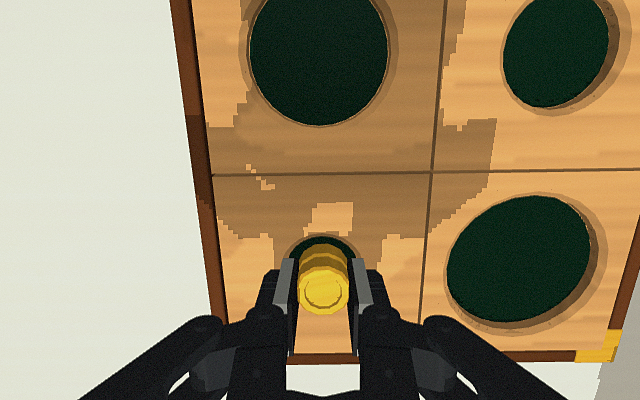

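w50 is inside pocket50's rim at (323,265), with dark felt visible ahead of it and no contact force yet. About 2 mm remains.

```bash
python3 -m jog '[{"offset":[0,0,0.007],"dr":[0,0,0],"claw":-1},{"offset":[0,0,0.011],"dr":[0,0,0],"claw":-1},{"offset":[0,0,0.011],"dr":[0,0,0],"claw":-1}]'; python3 -m jog '[{"offset":[0,0,0.004],"dr":[0,0,0],"claw":-1},{"offset":[0,0,0.004],"dr":[0,0,0],"claw":-1}]'
```

```text
t: 8.43
ee_pos: [0.4512, 0.229, 0.0229]
tcp_rot: [1.0, 0.0, -0.0, 0.0]
wrist_force: [0.3, 1.4, -0.2]
gripper_width: 0.0217
gripper_force: 58.9
t: 8.68
ee_pos: [0.4512, 0.2291, 0.0228]
tcp_rot: [1.0, 0.0, 0.0, -0.0]
wrist_force: [-1.7, -0.7, 6.1]
gripper_width: 0.0216
gripper_force: 59.4
```

```bash
python3 -m jog '[{"offset":[0,0,0],"dr":[0,0,0],"claw":0},{"offset":[0,0,0],"dr":[0,0,0],"claw":0},{"offset":[0,0,0],"dr":[0,0,0],"claw":0},{"offset":[0,0,0],"dr":[0,0,0],"claw":0},{"offset":[0,0,-0.15],"dr":[0,0,0],"claw":0},{"offset":[0,0,-0.5],"dr":[0,0,0],"claw":1},{"offset":[0,0,-0.9],"dr":[0,0,0],"claw":1},{"offset":[0,0,-1],"dr":[0,0,0],"claw":1},{"offset":[0,0,-1],"dr":[0,0,0],"claw":1}]'
python3 - <<'E'
from h import *
f=snap("wrist","w6.png"); print(state()["ee_pos"])
im=f["color"].astype(int)
m=((im[:,:,0]<im[:,:,1]+4)&(im.max(2)<90)).astype(np.uint8); m[270:]=0;m[:,:205]=0
m=cv2.morphologyEx(m,cv2.MORPH_OPEN,np.ones((5,5)))
for k in cv2.findContours(m,0,2)[0]:
    if cv2.contourArea(k)>400:
        P=np.array([ray(f,*q[0],.0175)[:2] for q in k.astype(float)]); print(cv2.boundingRect(k),cv2.fitEllipse((P*1000).astype(np.float32))[:2])
E
```

```text
t: 9.8
ee_pos: [0.4516, 0.2291, 0.1729]
tcp_rot: [1.0, 0.0, 0.001, -0.0]
wrist_force: [-0.3, -0.5, 0.1]
gripper_width: 0.085
gripper_force: 0.0
[0.45089549 0.22867311 0.17161429]
(391, 144, 78, 75) ((452.2147521972656, 137.34410095214844), (65.27760314941406, 66.54093933105469))
(531, 130, 43, 51) ((476.2970275878906, 39.95915985107422), (30.160551071166992, 40.273345947265625))
(413, 39, 53, 57) ((543.9189453125, 138.8764190673828), (40.55200958251953, 41.01590347290039))
(286, 32, 69, 73) ((542.566162109375, 230.48574829101562), (52.71377944946289, 52.90880584716797))
```

View pics/w6.png

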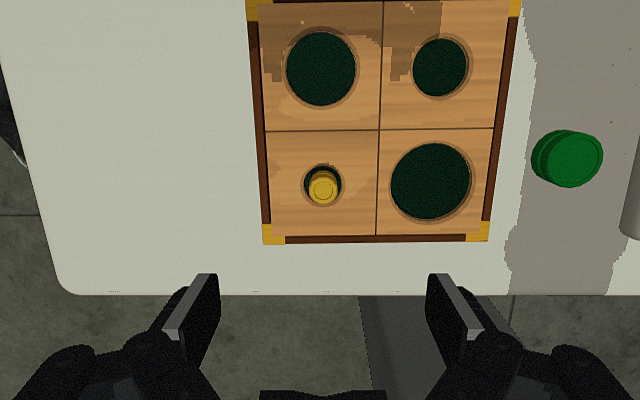

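w50 stands upright and down in pocket50 at (322,186). Pocket200 is at (320,69), 100 at (440,67), 500 at (430,181), and the fits agree with the first ones within about 1 mm. Back for w100.

```bash
python3 -m jog '[{"offset":[0.2,0.35,0],"dr":[0,0,0],"claw":1},{"offset":[0.4,0.7,0],"dr":[0,0,0],"claw":1},{"offset":[0.53,1,0],"dr":[0,0,0],"claw":1}]' && python3 -m jog '[{"offset":[0,0.4,0],"dr":[0,0,0],"claw":1},{"offset":[0,0.8,0],"dr":[0,0,0],"claw":1},{"offset":[0,1,0],"dr":[0,0,0],"claw":1}]' && python3 -m jog '[{"offset":[0,0.2,0],"dr":[0,0,0],"claw":1},{"offset":[0,0.385,0],"dr":[0,0,0],"claw":1},{"offset":[0,0.385,0],"dr":[0,0,0],"claw":1},{"offset":[0,0.385,0],"dr":[0,0,0],"claw":1}]'
python3 - <<'E'
from h import *
f=snap("wrist","w7.png"); print(state()["ee_pos"])
hsv=cv2.cvtColor(f["color"],cv2.COLOR_RGB2HSV)
m=((hsv[:,:,0]>12)&(hsv[:,:,0]<30)&(hsv[:,:,1]>130)).astype(np.uint8);m[:,:240]=0;m[:,400:]=0;m[270:]=0
m=cv2.morphologyEx(m,cv2.MORPH_OPEN,np.ones((3,3)))
k=max(cv2.findContours(m,0,2)[0],key=cv2.contourArea);print("brass",cv2.boundingRect(k))
x,y,w,h=cv2.boundingRect(k)
print([ray(f,u,y+h/2,.09) for u in(x,x+w)])
print(proj(f,[.5305,-.1295,.118]),proj(f,[.531,-.1295,.094]))
c=f["color"][y-25:y+h+25,x-30:x+w+30,::-1];print(x-30,y-25,cv2.imwrite("pics/c7.png",cv2.resize(c,None,fx=4,fy=4,interpolation=2)))
E
```

```text
t: 10.22
ee_pos: [0.5308, 0.0766, 0.1698]
tcp_rot: [1.0, -0.0, -0.002, 0.0]
wrist_force: [1.2, 0.7, 0.0]
gripper_width: 0.0856
gripper_force: 0.0
t: 10.6
ee_pos: [0.5292, -0.075, 0.1696]
tcp_rot: [1.0, -0.002, -0.002, 0.0]
wrist_force: [-0.1, -0.4, -0.4]
gripper_width: 0.0855
gripper_force: 0.0
t: 11.1
ee_pos: [0.5303, -0.1276, 0.1708]
tcp_rot: [1.0, 0.001, -0.001, -0.001]
wrist_force: [0.7, 0.6, -0.1]
gripper_width: 0.0851
gripper_force: 0.0
[ 0.53048763 -0.12723213  0.17115994]
brass (291, 173, 70, 61)
[array([ 0.53622152, -0.10728771,  0.09      ]), array([ 0.53630071, -0.15306304,  0.09      ])]
[325.15249123 228.21946501] [324.96288275 213.17095562]
261 148 True
```

View pics/c7.png

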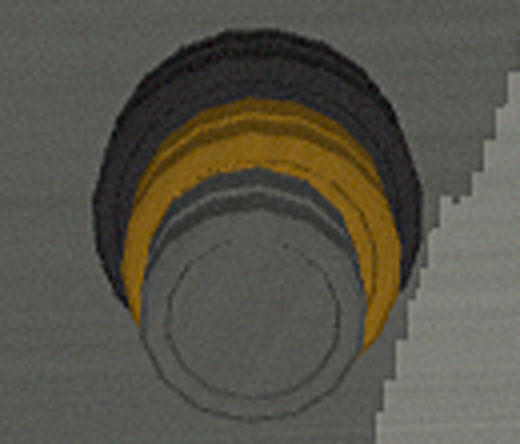

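w100's top is centred at full-frame (324,227), against a predicted (325,228) for (0.5305,-0.1295), so it has not moved. Down, grip, lift.

```bash
python3 -m jog '[{"offset":[0.003,0.012,0.2],"dr":[0,0,0],"claw":1},{"offset":[0.003,0.012,0.35],"dr":[0,0,0],"claw":1},{"offset":[0.003,0.012,0.437],"dr":[0,0,0],"claw":1},{"offset":[0.003,0.012,0.437],"dr":[0,0,0],"claw":1},{"offset":[0.003,0.012,0.437],"dr":[0,0,0],"claw":-1},{"offset":[0.003,0.012,0.437],"dr":[0,0,0],"claw":-1},{"offset":[0.003,0.012,0.437],"dr":[0,0,0],"claw":-1},{"offset":[0.003,0.012,0.437],"dr":[0,0,0],"claw":-1},{"offset":[0.003,0.012,0.437],"dr":[0,0,0],"claw":-1},{"offset":[0.003,0.012,0.437],"dr":[0,0,0],"claw":-1},{"offset":[0.003,0.012,0.437],"dr":[0,0,0],"claw":-1}]' && python3 -m jog '[{"offset":[0,0,-0.1],"dr":[0,0,0],"claw":-1},{"offset":[0,0,-0.3],"dr":[0,0,0],"claw":-1},{"offset":[0,0,-0.6],"dr":[0,0,0],"claw":-1},{"offset":[0,-0.2,-0.6],"dr":[0,0,0],"claw":-1},{"offset":[0,-0.5,-0.6],"dr":[0,0,0],"claw":-1},{"offset":[0,-0.8,-0.6],"dr":[0,0,0],"claw":-1},{"offset":[0,-1,-0.6],"dr":[0,0,0],"claw":-1},{"offset":[0,-1,-0.6],"dr":[0,0,0],"claw":-1}]'
```

```text
t: 12.52
ee_pos: [0.5318, -0.1303, 0.1078]
tcp_rot: [1.0, 0.0, 0.001, 0.0]
wrist_force: [-2.1, 0.6, 5.6]
gripper_width: 0.0312
gripper_force: 58.8
t: 13.52
ee_pos: [0.5312, 0.0227, 0.1978]
tcp_rot: [1.0, 0.003, 0.001, -0.001]
wrist_force: [0.1, -0.3, -0.9]
gripper_width: 0.0311
gripper_force: 59.6
```

```bash
python3 -m jog '[{"offset":[0.05,-0.35,0],"dr":[0,0,0],"claw":-1},{"offset":[0.092,-0.65,0],"dr":[0,0,0],"claw":-1},{"offset":[0.092,-0.769,0.1],"dr":[0,0,0],"claw":-1},{"offset":[0.092,-0.769,0.4],"dr":[0,0,0],"claw":-1},{"offset":[0.092,-0.769,0.7],"dr":[0,0,0],"claw":-1},{"offset":[0.092,-0.769,0.9],"dr":[0,0,0],"claw":-1},{"offset":[0.092,-0.769,0.9],"dr":[0,0,0],"claw":-1},{"offset":[0.092,-0.769,0.9],"dr":[0,0,0],"claw":-1}]'
cat >> h.py <<'E'
def felt(f,x0,x1,y1,z=.0175):
    im=f["color"].astype(int)
    m=((im[:,:,0]<im[:,:,1]+4)&(im.max(2)<90)).astype(np.uint8); m[y1:]=0;m[:,:x0]=0;m[:,x1:]=0
    m=cv2.morphologyEx(m,cv2.MORPH_OPEN,np.ones((3,3)))
    for k in cv2.findContours(m,0,2)[0]:
        if cv2.contourArea(k)>200:
            P=np.array([ray(f,*q[0],z)[:2] for q in k.astype(float)])*1000
            print(cv2.boundingRect(k),"min",P.min(0).round(1),"max",P.max(0).round(1),"mid",((P.min(0)+P.max(0))/2).round(1))
E
python3 - <<'E'
from h import *
f=snap("wrist","w8.png"); print(state()["ee_pos"]); felt(f,100,600,262)
E
```

```text
t: 14.52
ee_pos: [0.546, 0.1346, 0.0631]
tcp_rot: [1.0, -0.0, 0.001, -0.0]
wrist_force: [0.2, -0.0, -1.3]
gripper_width: 0.0311
gripper_force: 59.7
[0.54623394 0.13482902 0.0634794 ]
(280, 201, 75, 61) min [528.9 115.8] max [565.6 158.3] mid [547.2 137. ]
(110, 193, 93, 69) min [528.9 202.8] max [570.2 254.7] mid [549.5 228.7]
```

pocket100 measures at (0.5445, 0.137), 42.5 mm across against 44 expected, so the correction is 2 mm.

```bash
python3 -m jog '[{"offset":[-0.007,-0.015,0],"dr":[0,0,0],"claw":-1},{"offset":[-0.007,-0.015,0.1],"dr":[0,0,0],"claw":-1},{"offset":[-0.007,-0.015,0.18],"dr":[0,0,0],"claw":-1},{"offset":[-0.007,-0.015,0.22],"dr":[0,0,0],"claw":-1},{"offset":[-0.007,-0.015,0.23],"dr":[0,0,0],"claw":-1},{"offset":[-0.007,-0.015,0.23],"dr":[0,0,0],"claw":-1},{"offset":[-0.007,-0.015,0.23],"dr":[0,0,0],"claw":-1}]'; python3 -m jog '[{"offset":[0,0,0.007],"dr":[0,0,0],"claw":-1},{"offset":[0,0,0.011],"dr":[0,0,0],"claw":-1},{"offset":[0,0,0.011],"dr":[0,0,0],"claw":-1}]'
```

```text
t: 15.45
ee_pos: [0.5442, 0.1373, 0.0276]
tcp_rot: [1.0, 0.0, 0.0, -0.0]
wrist_force: [-0.6, -0.0, -1.1]
gripper_width: 0.0309
gripper_force: 59.7
t: 15.82
ee_pos: [0.5441, 0.1372, 0.0259]
tcp_rot: [1.0, 0.0, 0.0, -0.0]
wrist_force: [-0.8, -1.1, 2.7]
gripper_width: 0.0312
gripper_force: 60.1
```

```bash
python3 -m jog '[{"offset":[0,0,0.004],"dr":[0,0,0],"claw":-1},{"offset":[0,0,0.004],"dr":[0,0,0],"claw":-1}]'
```

```text
t: 16.08
ee_pos: [0.5441, 0.1372, 0.0258]
tcp_rot: [1.0, 0.0, 0.0, 0.0]
wrist_force: [-2.1, -1.2, 8.4]
gripper_width: 0.0313
gripper_force: 60.7
```

Contact. Release, rise, return to the stack.

```bash
python3 -m jog '[{"offset":[0,0,0],"dr":[0,0,0],"claw":0.2},{"offset":[0,0,0],"dr":[0,0,0],"claw":0.2},{"offset":[0,0,0],"dr":[0,0,0],"claw":0.2},{"offset":[0,0,0],"dr":[0,0,0],"claw":0.2},{"offset":[0,0,-0.15],"dr":[0,0,0],"claw":0.2},{"offset":[0,0,-0.5],"dr":[0,0,0],"claw":1},{"offset":[0,0,-0.9],"dr":[0,0,0],"claw":1},{"offset":[0,0,-0.95],"dr":[0,0,0],"claw":1},{"offset":[0,0.2,-0.95],"dr":[0,0,0],"claw":1},{"offset":[-0.05,0.5,-0.95],"dr":[0,0,0],"claw":1},{"offset":[-0.09,0.85,-0.95],"dr":[0,0,0],"claw":1}]'; python3 -m jog '[{"offset":[0,0.3,0],"dr":[0,0,0],"claw":1},{"offset":[0,0.6,0],"dr":[0,0,0],"claw":1},{"offset":[0,0.927,0],"dr":[0,0,0],"claw":1},{"offset":[0,0.927,0],"dr":[0,0,0],"claw":1},{"offset":[0,0.927,0],"dr":[0,0,0],"claw":1}]'
cat >> h.py <<'E'
def brass(f,z):
    hsv=cv2.cvtColor(f["color"],cv2.COLOR_RGB2HSV)
    m=((hsv[:,:,0]>12)&(hsv[:,:,0]<30)&(hsv[:,:,1]>130)).astype(np.uint8);m[:,:220]=0;m[:,430:]=0;m[300:]=0
    m=cv2.morphologyEx(m,cv2.MORPH_OPEN,np.ones((3,3)))
    k=max(cv2.findContours(m,0,2)[0],key=cv2.contourArea)
    P=np.array([ray(f,*q[0],z)[:2] for q in k.astype(float)])*1000
    print(cv2.boundingRect(k),"min",P.min(0).round(1),"max",P.max(0).round(1))
E
python3 - <<'E'
from h import *
f=snap("wrist","w9.png"); print(state()["ee_pos"]); brass(f,.094)
E
```

```text
t: 17.45
ee_pos: [0.5298, 0.0091, 0.1667]
tcp_rot: [1.0, 0.001, -0.001, -0.0]
wrist_force: [-0.4, -1.1, 0.5]
gripper_width: 0.0852
gripper_force: 0.0
t: 18.08
ee_pos: [0.5302, -0.1289, 0.1667]
tcp_rot: [1.0, 0.0, -0.001, -0.0]
wrist_force: [0.7, 0.1, -0.3]
gripper_width: 0.0852
gripper_force: 0.0
[ 0.53041996 -0.12811386  0.16698142]
(289, 174, 71, 76) min [ 507.4 -152.5] max [ 558.2 -107.7]
```

w200 sits at (0.530,-0.130), 45 mm across against 46. Grip it.

```bash
python3 -m jog '[{"offset":[0,0.013,0.25],"dr":[0,0,0],"claw":1},{"offset":[0,0.013,0.45],"dr":[0,0,0],"claw":1},{"offset":[0,0.013,0.585],"dr":[0,0,0],"claw":1},{"offset":[0,0.013,0.585],"dr":[0,0,0],"claw":1},{"offset":[0,0.013,0.585],"dr":[0,0,0],"claw":-1},{"offset":[0,0.013,0.585],"dr":[0,0,0],"claw":-1},{"offset":[0,0.013,0.585],"dr":[0,0,0],"claw":-1},{"offset":[0,0.013,0.585],"dr":[0,0,0],"claw":-1},{"offset":[0,0.013,0.585],"dr":[0,0,0],"claw":-1},{"offset":[0,0.013,0.585],"dr":[0,0,0],"claw":-1}]' && python3 -m jog '[{"offset":[0,0,-0.1],"dr":[0,0,0],"claw":-1},{"offset":[0,0,-0.3],"dr":[0,0,0],"claw":-1},{"offset":[0,0,-0.6],"dr":[0,0,0],"claw":-1},{"offset":[0,-0.2,-0.6],"dr":[0,0,0],"claw":-1},{"offset":[0,-0.5,-0.6],"dr":[0,0,0],"claw":-1},{"offset":[0,-0.8,-0.6],"dr":[0,0,0],"claw":-1},{"offset":[0,-1,-0.6],"dr":[0,0,0],"claw":-1},{"offset":[0,-1,-0.6],"dr":[0,0,0],"claw":-1}]'
```

```text
t: 19.38
ee_pos: [0.5313, -0.131, 0.0813]
tcp_rot: [1.0, 0.0, 0.001, 0.0]
wrist_force: [-1.7, 1.2, 7.8]
gripper_width: 0.0437
gripper_force: 59.8
t: 20.38
ee_pos: [0.5305, 0.0219, 0.1709]
tcp_rot: [1.0, 0.003, 0.001, -0.001]
wrist_force: [-0.2, -0.8, -1.7]
gripper_width: 0.0433
gripper_force: 61.6
```

```bash
python3 -m jog '[{"offset":[0.04,-0.3,0],"dr":[0,0,0],"claw":-1},{"offset":[0.08,-0.6,0],"dr":[0,0,0],"claw":-1},{"offset":[0.08,-0.85,0],"dr":[0,0,0],"claw":-1},{"offset":[0.08,-1,0],"dr":[0,0,0],"claw":-1}]' && python3 -m jog '[{"offset":[0,-0.2,0],"dr":[0,0,0],"claw":-1},{"offset":[0,-0.389,0],"dr":[0,0,0],"claw":-1},{"offset":[0,-0.389,0.2],"dr":[0,0,0],"claw":-1},{"offset":[0,-0.389,0.5],"dr":[0,0,0],"claw":-1},{"offset":[0,-0.389,0.72],"dr":[0,0,0],"claw":-1},{"offset":[0,-0.389,0.72],"dr":[0,0,0],"claw":-1},{"offset":[0,-0.389,0.72],"dr":[0,0,0],"claw":-1}]'
python3 - <<'E'
from h import *
f=snap("wrist","w10.png"); print(state()["ee_pos"]); felt(f,100,600,262); print(proj(f,[.5425,.2302,.02]))
E
```

```text
t: 20.88
ee_pos: [0.5425, 0.1698, 0.1704]
tcp_rot: [1.0, 0.001, 0.0, -0.0]
wrist_force: [-0.2, -0.6, -2.0]
gripper_width: 0.0434
gripper_force: 61.7
t: 21.75
ee_pos: [0.5435, 0.2268, 0.0632]
tcp_rot: [1.0, -0.0, 0.001, -0.0]
wrist_force: [-0.3, -0.9, -1.5]
gripper_width: 0.0434
gripper_force: 61.7
[0.54366876 0.22711238 0.06362543]
(457, 213, 43, 41) min [531.4 127.9] max [556.  149.7] mid [543.7 138.8]
(441, 196, 72, 65) min [526.9 120.4] max [565.9 159.4] mid [546.4 139.9]
(269, 188, 94, 63) min [533.3 204. ] max [570.5 256.8] mid [551.9 230.4]
[315.74170043 237.13027301]
```

```bash
python3 -m jog '[{"offset":[0,-0.02,0],"dr":[0,0,0],"claw":-1},{"offset":[0,-0.02,0.1],"dr":[0,0,0],"claw":-1},{"offset":[0,-0.02,0.18],"dr":[0,0,0],"claw":-1},{"offset":[0,-0.02,0.22],"dr":[0,0,0],"claw":-1},{"offset":[0,-0.02,0.235],"dr":[0,0,0],"claw":-1},{"offset":[0,-0.02,0.235],"dr":[0,0,0],"claw":-1},{"offset":[0,-0.02,0.235],"dr":[0,0,0],"claw":-1}]'; python3 -m jog '[{"offset":[0,0,0.007],"dr":[0,0,0],"claw":-1},{"offset":[0,0,0.011],"dr":[0,0,0],"claw":-1},{"offset":[0,0,0.011],"dr":[0,0,0],"claw":-1}]'
```

```text
t: 22.68
ee_pos: [0.5426, 0.2302, 0.0268]
tcp_rot: [1.0, 0.0, 0.0, -0.0]
wrist_force: [-0.5, -0.1, -1.4]
gripper_width: 0.0434
gripper_force: 61.7
t: 23.05
ee_pos: [0.5425, 0.2301, 0.0254]
tcp_rot: [1.0, 0.0, 0.0, -0.0]
wrist_force: [-1.5, -1.2, 5.8]
gripper_width: 0.0438
gripper_force: 62.3
```

Contact. Release and return for w500.

```bash
python3 -m jog '[{"offset":[0,0,0],"dr":[0,0,0],"claw":0.6},{"offset":[0,0,0],"dr":[0,0,0],"claw":0.6},{"offset":[0,0,0],"dr":[0,0,0],"claw":0.6},{"offset":[0,0,0],"dr":[0,0,0],"claw":0.6},{"offset":[0,0,-0.15],"dr":[0,0,0],"claw":0.6},{"offset":[0,0,-0.5],"dr":[0,0,0],"claw":1},{"offset":[0,0,-0.8],"dr":[0,0,0],"claw":1},{"offset":[0,0.2,-0.8],"dr":[0,0,0],"claw":1},{"offset":[-0.04,0.5,-0.8],"dr":[0,0,0],"claw":1},{"offset":[-0.08,0.8,-0.8],"dr":[0,0,0],"claw":1},{"offset":[-0.08,1,-0.8],"dr":[0,0,0],"claw":1}]' && python3 -m jog '[{"offset":[0,0.3,0],"dr":[0,0,0],"claw":1},{"offset":[0,0.6,0],"dr":[0,0,0],"claw":1},{"offset":[0,1,0],"dr":[0,0,0],"claw":1}]' && python3 -m jog '[{"offset":[0,0.2,0],"dr":[0,0,0],"claw":1},{"offset":[0,0.4,0],"dr":[0,0,0],"claw":1},{"offset":[0,0.4,0],"dr":[0,0,0],"claw":1},{"offset":[0,0.4,0],"dr":[0,0,0],"claw":1}]'
python3 - <<'E'
from h import *
f=snap("wrist","w11.png"); print(state()["ee_pos"])
im=f["color"]; m=(im.max(2)<62).astype(np.uint8); m[:,:235]=0;m[:,410:]=0;m[262:]=0
m=cv2.morphologyEx(m,cv2.MORPH_OPEN,np.ones((5,5)))
for k in cv2.findContours(m,0,2)[0]:
    if cv2.contourArea(k)>500:
        P=np.array([ray(f,*q[0],.068)[:2] for q in k.astype(float)])*1000; print(cv2.boundingRect(k),P.min(0),P.max(0))
print(proj(f,[.531,-.130,.068]))
E
```

```text
t: 24.42
ee_pos: [0.5299, 0.0776, 0.1449]
tcp_rot: [1.0, -0.001, -0.0, 0.0]
wrist_force: [0.1, 0.0, 0.4]
gripper_width: 0.0852
gripper_force: 0.0
t: 24.8
ee_pos: [0.5308, -0.0702, 0.1451]
tcp_rot: [1.0, 0.002, 0.0, -0.0]
wrist_force: [1.3, 0.8, -0.5]
gripper_width: 0.0853
gripper_force: 0.0
t: 25.3
ee_pos: [0.5306, -0.1292, 0.1449]
tcp_rot: [1.0, 0.0, 0.0, -0.0]
wrist_force: [0.2, 0.9, 0.4]
gripper_width: 0.0854
gripper_force: 0.0
[ 0.53069639 -0.12874776  0.144918  ]
(278, 164, 90, 93) [ 500.69410976 -158.71972956] [ 563.99049834 -100.48783279]
[323.17704607 213.94280227]
```

View pics/w11.png

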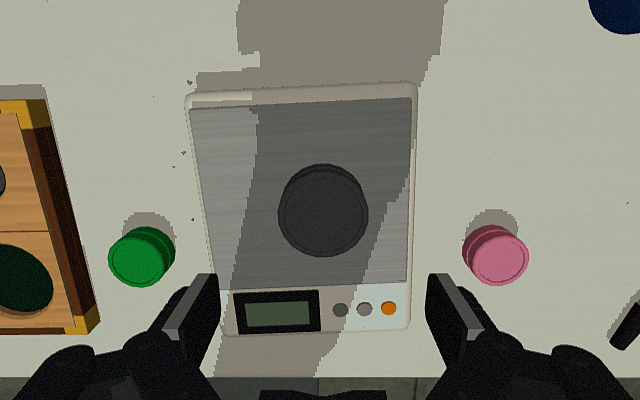

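Only w500 is left on the platter, centred at (323,212), at (0.530,-0.1297) and 58 mm across. The tins and look-alikes are in place. Grip it.

```bash
python3 -m jog '[{"offset":[-0.003,0.007,0.25],"dr":[0,0,0],"claw":1},{"offset":[-0.003,0.007,0.5],"dr":[0,0,0],"claw":1},{"offset":[-0.003,0.007,0.635],"dr":[0,0,0],"claw":1},{"offset":[-0.003,0.007,0.635],"dr":[0,0,0],"claw":1},{"offset":[-0.003,0.007,0.635],"dr":[0,0,0],"claw":-1},{"offset":[-0.003,0.007,0.635],"dr":[0,0,0],"claw":-1},{"offset":[-0.003,0.007,0.635],"dr":[0,0,0],"claw":-1},{"offset":[-0.003,0.007,0.635],"dr":[0,0,0],"claw":-1},{"offset":[-0.003,0.007,0.635],"dr":[0,0,0],"claw":-1},{"offset":[-0.003,0.007,0.635],"dr":[0,0,0],"claw":-1}]' && python3 -m jog '[{"offset":[0,0,-0.1],"dr":[0,0,0],"claw":-1},{"offset":[0,0,-0.3],"dr":[0,0,0],"claw":-1},{"offset":[0,0,-0.6],"dr":[0,0,0],"claw":-1},{"offset":[0,-0.2,-0.7],"dr":[0,0,0],"claw":-1},{"offset":[0,-0.5,-0.7],"dr":[0,0,0],"claw":-1},{"offset":[0,-0.8,-0.7],"dr":[0,0,0],"claw":-1},{"offset":[0,-1,-0.7],"dr":[0,0,0],"claw":-1},{"offset":[0,-1,-0.7],"dr":[0,0,0],"claw":-1}]'
```

```text
t: 26.6
ee_pos: [0.5312, -0.1302, 0.0515]
tcp_rot: [1.0, 0.001, 0.001, -0.0]
wrist_force: [-2.2, 3.0, 6.2]
gripper_width: 0.0574
gripper_force: 62.9
t: 27.6
ee_pos: [0.5298, 0.0223, 0.1557]
tcp_rot: [1.0, 0.003, 0.0, -0.001]
wrist_force: [-0.1, -1.1, -5.0]
gripper_width: 0.0576
gripper_force: 66.2
```

```bash
python3 -m jog '[{"offset":[-0.2,-0.25,0],"dr":[0,0,0],"claw":-1},{"offset":[-0.4,-0.5,0],"dr":[0,0,0],"claw":-1},{"offset":[-0.52,-0.758,0],"dr":[0,0,0],"claw":-1},{"offset":[-0.52,-0.758,0.1],"dr":[0,0,0],"claw":-1},{"offset":[-0.52,-0.758,0.4],"dr":[0,0,0],"claw":-1},{"offset":[-0.52,-0.758,0.62],"dr":[0,0,0],"claw":-1},{"offset":[-0.52,-0.758,0.62],"dr":[0,0,0],"claw":-1},{"offset":[-0.52,-0.758,0.62],"dr":[0,0,0],"claw":-1}]'
python3 - <<'E'
from h import *
f=snap("wrist","w12.png"); print(state()["ee_pos"]); felt(f,100,600,258)
E
```

```text
t: 28.6
ee_pos: [0.4529, 0.1324, 0.0629]
tcp_rot: [1.0, -0.0, 0.001, -0.0]
wrist_force: [0.1, 0.2, -3.9]
gripper_width: 0.0573
gripper_force: 66.7
[0.45315741 0.13260039 0.06315555]
(257, 178, 119, 71) min [444.1 102.2] max [485.6 169.2] mid [464.8 135.7]
(478, 160, 59, 64) min [459.6  18.8] max [495.4  46.5] mid [477.5  32.6]
(469, 155, 54, 60) min [464.9  26.7] max [498.   52.1] mid [481.5  39.4]
(269, 14, 86, 92) min [523.5 116.7] max [564.6 158.1] mid [544.  137.4]
(100, 4, 78, 91) min [528.8 202.7] max [568.8 235.8] mid [548.8 219.2]
```

```bash
python3 -m jog '[{"offset":[-0.005,-0.021,0],"dr":[0,0,0],"claw":-1},{"offset":[-0.005,-0.021,0.1],"dr":[0,0,0],"claw":-1},{"offset":[-0.005,-0.021,0.18],"dr":[0,0,0],"claw":-1},{"offset":[-0.005,-0.021,0.22],"dr":[0,0,0],"claw":-1},{"offset":[-0.005,-0.021,0.245],"dr":[0,0,0],"claw":-1},{"offset":[-0.005,-0.021,0.245],"dr":[0,0,0],"claw":-1},{"offset":[-0.005,-0.021,0.245],"dr":[0,0,0],"claw":-1}]'; python3 -m jog '[{"offset":[0,0,0.007],"dr":[0,0,0],"claw":-1},{"offset":[0,0,0.011],"dr":[0,0,0],"claw":-1},{"offset":[0,0,0.011],"dr":[0,0,0],"claw":-1}]'
```

```text
t: 29.52
ee_pos: [0.4514, 0.1359, 0.0251]
tcp_rot: [1.0, 0.0, 0.0, -0.0]
wrist_force: [1.5, 0.4, -4.8]
gripper_width: 0.0576
gripper_force: 67.0
t: 29.9
ee_pos: [0.4513, 0.1358, 0.0235]
tcp_rot: [1.0, 0.0, 0.0, -0.0]
wrist_force: [-1.6, -0.2, 0.3]
gripper_width: 0.0575
gripper_force: 67.8
```

```bash
python3 -m jog '[{"offset":[0,0,0.004],"dr":[0,0,0],"claw":-1},{"offset":[0,0,0.004],"dr":[0,0,0],"claw":-1}]' && python3 -m jog '[{"offset":[0,0,0],"dr":[0,0,0],"claw":1},{"offset":[0,0,0],"dr":[0,0,0],"claw":1},{"offset":[0,0,0],"dr":[0,0,0],"claw":1},{"offset":[0,0,0],"dr":[0,0,0],"claw":1},{"offset":[0,0,-0.15],"dr":[0,0,0],"claw":1},{"offset":[0,0,-0.5],"dr":[0,0,0],"claw":1},{"offset":[0,-0.1,-0.8],"dr":[0,0,0],"claw":1},{"offset":[0,-0.3,-1],"dr":[0,0,0],"claw":1},{"offset":[0,-0.3,-1],"dr":[0,0,0],"claw":1},{"offset":[0,-0.3,-1],"dr":[0,0,0],"claw":1}]'
python3 - <<'E'
from h import *
f=snap("wrist","w13.png");g=snap("side");a=f["color"][:270,130:530,::-1];b=cv2.resize(g["color"][165:345,240:400,::-1],None,fx=2.2,fy=2.2,interpolation=2)
H=max(a.shape[0],b.shape[0]);p=lambda i:cv2.copyMakeBorder(i,0,H-i.shape[0],0,0,0)
cv2.imwrite("pics/fin.png",np.hstack([p(a),p(b)]))
E
```

```text
t: 30.15
ee_pos: [0.4514, 0.1358, 0.0235]
tcp_rot: [1.0, 0.0, 0.0, 0.0]
wrist_force: [-3.2, -1.2, 9.9]
gripper_width: 0.058
gripper_force: 68.8
t: 31.4
ee_pos: [0.4508, 0.18, 0.172]
tcp_rot: [1.0, 0.0, -0.0, 0.001]
wrist_force: [-0.6, -0.9, 0.0]
gripper_width: 0.0857
gripper_force: 0.0
```

View pics/fin.png

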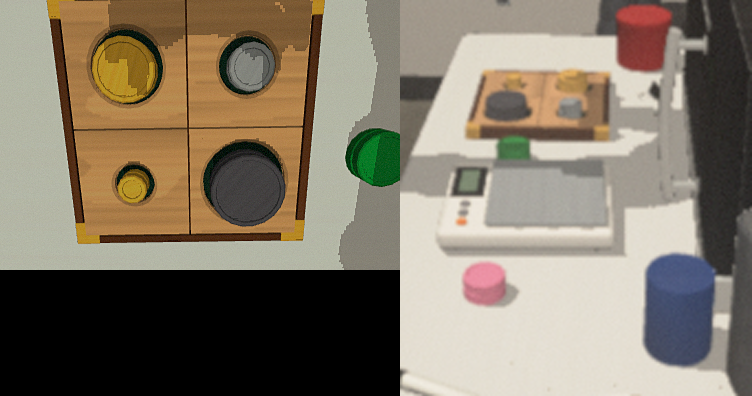

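All four weights are upright in their own pockets: w200 at (126,68), w100 at (247,65), w50 at (133,186), w500 at (247,188) in the left half of the picture. The platter is empty, and the tins and look-alikes are untouched. Handing in.

```bash
python3 -c "
from rig import arm
print(arm.job_done())"
```

```text
the job is handed in; nothing more can be done
None
```

All four weights came off the scale one at a time from the top; each is released and upright in its own pocket, the tins and look-alikes were left alone, and I handed the job in at about 31 s with no verdict returned.

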